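Cure a batch of glued ferrules under the bench lamp

ROBOT

A 6-joint arm with a two-finger parallel gripper is mounted at the origin on a cart in front of the work surface, level with it; the furniture and walls round the work are solid. World frame = base frame: x ahead of the robot, y to its left, z up, the work surface at z = 0. Lengths are in mm, angles in rad, forces in N, time in s.
With the tool pointing down it reaches from about 350 to 975 mm from the base axis. Payload 7.1 kg.
Tool frame: the origin (TCP) lies between the finger pads; the fingertips stand 19 mm ahead of it and the grasp point (between the pads) is the TCP (ctrl.tcp_to_tips is the distance from the TCP to the fingertips, in mm); z points along the fingers, y is the line along which they close (so a half turn about z gives the same grasp; the last joint's range is limited). The gripper opens to 88 mm and grips with 3 to 60 N. Pads are 20 mm wide; open, the fingers measure 115 mm over their backs; the gripper's body (75 mm by 178 mm) begins 61 mm behind the grasp point.
Start: joints at [1.311, 0.423, 1.63, -0, 1.089, -0.019], TCP at [149.018, 606.958, 241.675] pointing down, gripper open.
Joint ranges: [-3, 3], [-0.9, 2.11], [0.09, 2.58], [-1.31, 4.45], [0.11, 2.69], [-2.54, 2.54]. Speed limits (rad/s): [2.39, 2.39, 3.01, 3.14, 3.14, 3.14].

INTERFACE

Orientations are given as a rotation vector (axis times angle).
In Python, from workcell import status, optics, ctrl gives the robot as it stands. The module is installed in compiled form; this text tells all that it offers.
- The arm moves only by the shell command python3 -m inch 'ROWS'. ROWS is JSON, a list that holds one entry, the list of rows, each a list of 7 numbers: the shift along the tool's x, y, z in mm, then the turn, a rotation vector about the tool's x, y, z in rad, then the opening in per cent of the stroke, from 0 (shut) to 100 (fully open). A call has 1 to 20 rows; each row is the pose to reach, as a shift and turn from the pose commanded when the call began, along the tool's axes at that moment; what a row does not reach only later rows make up. A row lasts 1/10 s, in which the tool goes at most 50 mm and 8.59 degrees, less where a joint would pass 70% of its speed; a pose out of reach is approached as far as the arm can. A call with a gripper value outside its range is refused whole. The fingers move at their own pace and stop on an object; the grip force is fixed at half the most. Time passes only in rows, so rows that repeat a pose let the fingers close. It gives the time, the measured TCP pose, the force, the opening and the grip force at its end, in the units of the state.
- status.get_obs(): the state, without advancing time (a new reading comes with each control period).
- optics.get_image(name): name is "side" or "top"; returns a dict with "frame" (480x640x3 uint8, red, green, blue), "fx", "fy", "cx", "cy" (pixels), "k1" (the pictures are not rectified: a ray, as slopes to the right and down, at radius r is drawn at 1 + k1 r^2 times it, then the intrinsics apply), "rvec" (rotation vector, rad) and "tvec" (3), from world to camera coordinates, as OpenCV has them. Camera axes: x right, y down, z forward; pixel columns grow to the right and rows downward; lengths in mm; the calibration is good to about 2 mm. A picture is of the moment at which its call begins. There is no depth.
- ctrl.close_job(): hands the job in; it is judged then, once.
The state is a dict: "t": time; "qpos": joint angles; "qvel": joint speeds; "joint_torque": joint torques, N m; "ee_pos": TCP position; "orientation": TCP orientation; "ft_force": force on the tool from outside, world axes, zero at the start; "moment": the same for the moment, N m; "width": finger opening in mm; "grasp_force": force on a finger pad.
Only numpy, scipy, OpenCV 4.12 (cv2) and the standard library are available. Lean on these libraries where they do the work, as an engineer would, in place of code of your own. Each camera call takes 0.05 s, during which the arm holds its last target. There are 200 camera calls.

TASK

Cure this batch of glued ferrules: stand every ferrule carrier upright and wholly on the round platter of the curing station, spin the knurled brass collar until the lamp's pointer is level with the red clip on the scale, and turn the exposure dial until its white line points at the green dot. When all that is set, twist the green start switch clockwise to its stop and let it spring back; leave the other things on the bench where they are.

Things in the scene. Friction and masses are not known exactly. Their poses are not given: they have to be found in the camera images.
- curing_station: fixed lamp station for curing adhesive: white housing 224 x 360 mm (x by y), top 40 mm above the bench; origin at the centre of its underside; x points away from its front, y to the left, z up; the front faces the robot. Right: a round platter. Left: at the back a threaded rod with lamp and brass collar, at the front a grey panel with the black dial and, left of it, the green start switch
- platter_top (a point): centre of the top face of the round dark grey platter, 170 mm in diameter, sunk into the housing: its top stands 41 mm above the bench, 1 mm above the housing round it; flat, does not turn by hand. At station x = 4, y = -72 mm. The lamp head stands 17 mm beyond its left edge; nothing stands over it
- collar_mid (a point): middle of the knurled brass collar: 45 mm in diameter, 20 mm high, on a vertical threaded rod (station x = 66, y = 98 mm); turns and rises with the collar. The rod's top is 150 mm above the bench, 10 mm (collar up) to 39 mm (collar down) above this point. All parts beside the collar stay below its underside, so fingers can take it from above, tips level with its underside
- collar (a joint): turn of the collar (rad), 0 to 19, growing counter-clockwise seen from above; each full turn counter-clockwise lifts collar, lamp and pointer by 8 mm, clockwise lowers them (1.27 mm per rad, which the hand should follow). It turns against about 0.06 N m of friction and stays where it is left
- lamp_pointer (a point): tip of the black pointer with a white end on the lamp carriage, which reads against the scale to the left of the rod; moves up and down with the lamp. The lamp is a black finned head with a violet window on the rod's right
- clip_mark (a point): mark of the red height clip on the scale plate (22 mm wide, 58 mm high, top 98 mm above the bench); the clip shows the lamp height wanted for this batch and is stiff: leave it where it is. The lamp pointer is at the right height when it and this mark are at the same height
- dial_mid (a point): middle of the black exposure dial, a knob 37 mm in diameter, 24 mm high on the panel (its middle 13 mm above the panel, that is 53 mm above the bench), on a vertical axis at station x = -62, y = 66 mm
- dial (a joint): turn of the dial (rad), 0 to 4.6, growing clockwise seen from above; 0 when its white line points to station direction (-x, +y), halfway between front and left; at 3.0 the line points exactly at the green dot. It turns against 0.03 N m and stays where it is left
- dial_line (a point): outer end of the white line on the top of the dial
- green_dot (a point): the green dot, 6 mm in diameter, on the panel beside the dial, 27 mm from its axis: the exposure wanted
- start_mid (a point): middle of the bar of the green start switch: bar 38 mm long, 12 mm thick, 21 mm high (from 48 to 69 mm above the bench); vertical axis at station x = -62, y = 138 mm. The point's x axis runs along the bar, which at rest points along station x
- start (a joint): turn of the start switch (rad), growing clockwise seen from above: 0 at rest, 0.9 at its stop; a spring (about 0.02 N m at rest, 0.13 N m at the stop) brings it back when it is let go
- carrier_0: ferrule carrier: steel puck 36 mm in diameter and 14 mm high with a horn ferrule (17 to 19 mm thick, 34 to 38 mm high) standing fixed on it, 48 to 52 mm high in all, about 90 g; origin at the centre of the puck's underside, z up. Gripped by the ferrule. It starts upright on the dark bench mat (2 mm thick); it may be absent
- carrier_1: ferrule carrier: steel puck 36 mm in diameter and 14 mm high with a horn ferrule (17 to 19 mm thick, 34 to 38 mm high) standing fixed on it, 48 to 52 mm high in all, about 90 g; origin at the centre of the puck's underside, z up. Gripped by the ferrule. It starts upright on the dark bench mat (2 mm thick); it may be absent
- carrier_2: ferrule carrier: steel puck 36 mm in diameter and 14 mm high with a horn ferrule (17 to 19 mm thick, 34 to 38 mm high) standing fixed on it, 48 to 52 mm high in all, about 90 g; origin at the centre of the puck's underside, z up. Gripped by the ferrule. It starts upright on the dark bench mat (2 mm thick); it may be absent
- carrier_3: ferrule carrier: steel puck 36 mm in diameter and 14 mm high with a horn ferrule (17 to 19 mm thick, 34 to 38 mm high) standing fixed on it, 48 to 52 mm high in all, about 90 g; origin at the centre of the puck's underside, z up. Gripped by the ferrule. It starts upright on the dark bench mat (2 mm thick); it may be absent
- carrier_4: ferrule carrier: steel puck 36 mm in diameter and 14 mm high with a horn ferrule (17 to 19 mm thick, 34 to 38 mm high) standing fixed on it, 48 to 52 mm high in all, about 90 g; origin at the centre of the puck's underside, z up. Gripped by the ferrule. It starts upright on the dark bench mat (2 mm thick); it may be absent
- paste_jar: green paste jar with a cork lid, 62 mm in diameter, 68 mm high; origin at the centre of its underside; a bystander, to be left alone
- beeswax: yellow cake of beeswax, 38 x 52 x 20 mm; origin at the centre of its underside; a bystander, to be left alone
- brass_weight: round brass weight, 45 mm in diameter, 36 mm high; origin at the centre of its underside; a bystander, to be left alone
- blue_spool: wooden spool of blue thread, 34 mm in diameter, 38 mm high; origin at the centre of its underside; a bystander, to be left alone

How it is judged:
By the outcome, as a careful person would: the job done as asked, in the order asked, and still so for the second after the job is handed in, with the robot touching nothing.
Of carrier_0, carrier_1, carrier_2, carrier_3, carrier_4 only 3 to 5 are there at a start; the rules pass over those that are not, and their reading is None.
At some moment in a run one of carrier_0, carrier_1, carrier_2, carrier_3, carrier_4 may be knocked a few centimetres aside while the robot is not near it.
Once in a run the grip may slacken for a moment while it holds something.
It also fails if it takes over 210 s, if anything falls off the work surface, if the arm or the gripper's body presses on something with over 40 N, if the wrist force passes 120 N, or if a joint passes its speed limit or range.

## Working session

There is one attempt and no reset: what is moved stays moved. The work goes in short steps, Python scripts to look and compute and a shell command to move; the robot and the scene stay as the last step left them, time stands still between calls to the robot, and variables do not carry over. Pictures are saved under pics/ and viewed, at most 14 in all, crops included, and the job is handed in when it is done.

```bash
mkdir -p pics; cat > h.py <<'E'
import numpy as np, cv2
from workcell import status, optics, ctrl
from scipy.spatial.transform import Rotation as R
def img(n,save=None):
    d=optics.get_image(n)
    if save: cv2.imwrite('pics/'+save,cv2.cvtColor(d['frame'],cv2.COLOR_RGB2BGR))
    return d
def ray(d,u,v):
    x=(u-d['cx'])/d['fx'];y=(v-d['cy'])/d['fy']
    rd=np.hypot(x,y);r=rd
    for _ in range(20): r=rd/(1+d['k1']*r*r)
    s=r/rd if rd>0 else 1
    M=cv2.Rodrigues(np.array(d['rvec'],float))[0]
    return -M.T@np.array(d['tvec'],float).ravel(), M.T@np.array([x*s,y*s,1])
def onz(d,u,v,z):
    o,k=ray(d,u,v); return o+k*(z-o[2])/k[2]
def proj(d,p):
    M=cv2.Rodrigues(np.array(d['rvec'],float))[0]
    c=M@np.array(p,float)+np.array(d['tvec'],float).ravel()
    x,y=c[:2]/c[2];f=1+d['k1']*(x*x+y*y)
    return np.array([d['fx']*x*f+d['cx'],d['fy']*y*f+d['cy']])
E
python3 - <<'E'
from h import *
for n in('top','side'):
    d=img(n,n+'0.png'); print(n,ray(d,320,240),d['fx'],d['k1'])
o=status.get_obs();print(o['t'],o['ee_pos'],o['orientation'],o['width'])
print(R.from_rotvec(o['orientation']).as_matrix())
E
```

```text
top (array([ 403.73111814, -192.80040195, 1108.19760443]), array([ 0.13491083,  0.03189465, -0.99035464])) 516.039304955944 -0.05294307475150443
side (array([ 335.93658901, -941.89470974,  665.02322363]), array([ 0.22716701,  0.77424648, -0.59089127])) 530.2732670385739 0.05250485949395693
0.1 [148.90020355 606.51322342 240.97981104] [-3.77243554e-01 -3.11870503e+00  2.16203911e-03] 87.35490559913168
[[-9.71158583e-01  2.38434278e-01 -3.17927299e-04]
 [ 2.38434490e-01  9.71157648e-01 -1.34804032e-03]
 [-1.26614941e-05 -1.38496576e-03 -9.99999041e-01]]
```

View pics/top0.png

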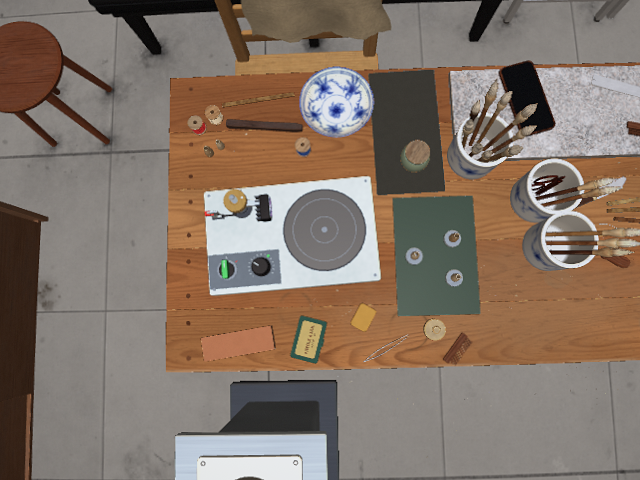

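View pics/side0.png

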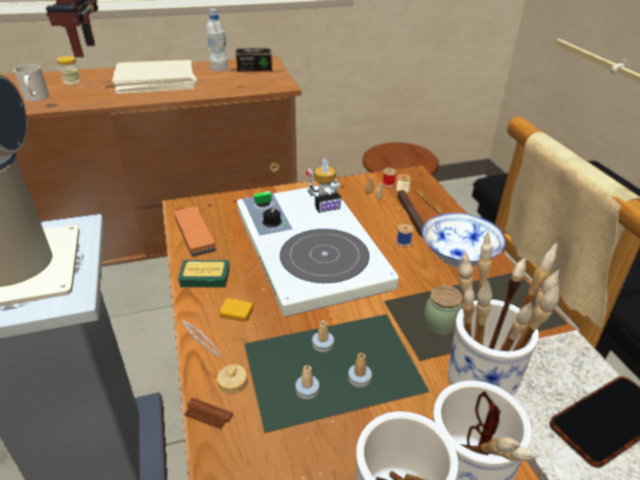

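The top view shows three carriers on the green mat, at about (414,256), (453,238) and (455,278). The platter is at (324,230), the dial at (260,266), the switch at (226,268) and the collar at (234,200). The side view shows the same things. Next I'll enlarge the station.

```bash
python3 - <<'E'
from h import *
t=cv2.imread('pics/top0.png');s=cv2.imread('pics/side0.png')
a=cv2.resize(t[175:300,200:290],None,fx=4.4,fy=4.4,interpolation=cv2.INTER_CUBIC)
b=cv2.resize(s[150:250,235:350],None,fx=3.4,fy=3.4,interpolation=cv2.INTER_CUBIC)
c=np.zeros((600,800,3),np.uint8);c[:a.shape[0],:a.shape[1]]=a;b=b[:,:800-a.shape[1]];c[:b.shape[0],a.shape[1]:a.shape[1]+b.shape[1]]=b
cv2.imwrite('pics/c1.png',c);print(a.shape,b.shape)
d=img('top')
g=cv2.cvtColor(d['frame'],cv2.COLOR_RGB2HSV)
# platter: dark, low-sat blob
m=((g[...,1]<60)&(g[...,2]<150)).astype(np.uint8)*255; q=np.zeros_like(m);q[180:280,278:372]=m[180:280,278:372]
q=cv2.morphologyEx(q,cv2.MORPH_CLOSE,np.ones((5,5)))
cs=max(cv2.findContours(q,0,1)[0],key=cv2.contourArea);e=cv2.fitEllipse(cs);print('platter',e,onz(d,*e[0],41))
# housing corners
m=((g[...,1]<40)&(g[...,2]>170)).astype(np.uint8)*255;q=np.zeros_like(m);q[165:305,195:390]=m[165:305,195:390]
cs=max(cv2.findContours(q,0,1)[0],key=cv2.contourArea);r=cv2.minAreaRect(cv2.convexHull(cs));bp=cv2.approxPolyDP(cv2.convexHull(cs),8,True)[:,0]
P=[onz(d,*p,40)[:2] for p in bp];print('corners',bp.tolist(),np.round(P))
# carriers: puck = bluish light blobs on the mat
roi=np.zeros_like(m);roi[195:315,392:482]=1
m=((g[...,2]>130)&(roi>0)).astype(np.uint8)*255
for c in cv2.findContours(m,0,1)[0]:
    if cv2.contourArea(c)>20: print(cv2.contourArea(c),cv2.minEnclosingCircle(c),cv2.boundingRect(c),onz(d,*cv2.minEnclosingCircle(c)[0],16))
E
```

```text
(550, 396, 3) (340, 391, 3)
platter ((324.1224670410156, 229.7057647705078), (80.79979705810547, 81.71115112304688), 81.97332763671875) [ 570.58611954 -167.61974506   41.        ]
corners [[370, 178], [379, 279], [210, 294], [205, 217], [237, 188]] [[ 679. -268.]
 [ 464. -278.]
 [ 443.   74.]
 [ 606.   85.]
 [ 667.   16.]]
196.0 ((454.0, 277.625), 8.39001178741455) (446, 270, 17, 16) [ 464.08114112 -437.49235354   16.        ]
195.5 ((413.98101806640625, 255.3924102783203), 8.396288871765137) (406, 248, 17, 16) [ 513.56544125 -355.84059545   16.        ]
193.5 ((452.25, 238.0), 8.310484886169434) (444, 230, 17, 17) [ 548.22838334 -438.84802549   16.        ]
203.0 ((394.0, 257.0), 57.03517532348633) (392, 200, 5, 115) [ 511.40791665 -313.48762601   16.        ]
516.5 ((436.5, 254.5), 74.30016326904297) (392, 195, 90, 120) [ 514.03282665 -403.47508314   16.        ]
```

View pics/c1.png

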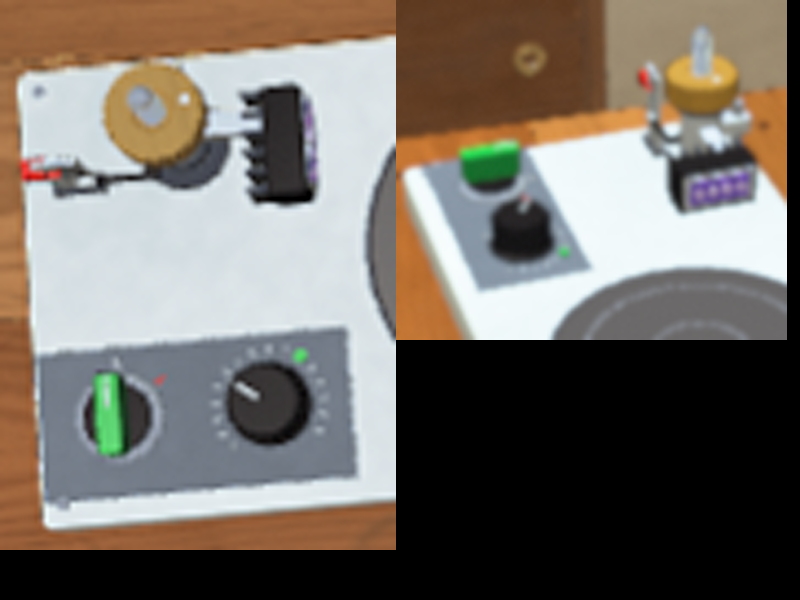

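The crop shows the collar, with the red clip above the pointer on its left. The dial line points up-left and the green dot is up-right of the dial. Station yaw is about 0.055 with its origin near (562.6, -95.9). Next I'll measure the details and work out the first move.

```bash
cat >> h.py <<'E'
TH=0.055; O=np.array([562.6,-95.9])
def st(x,y): c,s=np.cos(TH),np.sin(TH); return O+np.array([c*x-s*y,s*x+c*y])
def to(p,phi):
    o=status.get_obs();M=R.from_rotvec(o['orientation']).as_matrix()
    cur=np.arctan2(M[1,1],M[0,1]); dz=cur-phi
    return np.round(M.T@(np.array(p,float)-o['ee_pos']),1),round(dz,3)
def carriers(d,roi=(195,315,392,482)):
    g=cv2.cvtColor(d['frame'],cv2.COLOR_RGB2HSV);a,b,c,e=roi
    q=np.zeros(g.shape[:2],np.uint8);q[a+3:b-3,c+6:e-4]=(g[a+3:b-3,c+6:e-4,2]>130)*255
    out=[]
    for k in cv2.findContours(q,0,1)[0]:
        if cv2.contourArea(k)>80:
            u,r=cv2.minEnclosingCircle(k);out.append((np.round(onz(d,*u,12)[:2]),round(r,1)))
    return out
E
python3 - <<'E'
from h import *
print(to((480,150,240),0))
t,s=img('top','t1.png'),img('side','s1.png')
print(carriers(t))
for n,p in dict(plat=(*st(4,-72),41),dial=(*st(-62,66),65),sw=(*st(-62,138),69),col=(*st(66,98),130),rod=(*st(66,98),150)).items(): print(n,np.round(p),proj(t,p),proj(s,p))
def z(d,a,b,c,e,f): return cv2.resize(cv2.cvtColor(d['frame'],cv2.COLOR_RGB2BGR)[b:e,a:c],None,fx=f,fy=f,interpolation=cv2.INTER_NEAREST)
A=z(t,200,180,250,225,12);B=z(s,300,150,345,215,9)
cv2.imwrite('pics/zz.png',np.hstack([cv2.copyMakeBorder(A[:540,:400],0,60,0,0,0),cv2.copyMakeBorder(B[:600,:400],0,600-B.shape[0],0,0,0)]))
E
```

```text
(array([-430.4, -364.5,    1.5]), np.float64(1.33))
[(array([ 464., -438.]), 8.4), (array([ 514., -356.]), 8.4), (array([ 549., -440.]), 8.3), (array([ 571., -490.]), 29.1)]
plat [ 571. -168.   41.] [324.09974846 229.7225984 ] [323.61208009 253.23389828]
dial [497. -33.  65.] [258.94830883 265.56488906] [271.04248997 211.61885369]
sw [493.  38.  69.] [223.60413394 268.31126341] [262.20804131 192.71001858]
col [623.   6. 130.] [233.44204674 198.86069269] [324.67295126 166.95833123]
rod [623.   6. 150.] [231.34029395 196.63851523] [324.77424432 158.36811098]
```

View pics/zz.png

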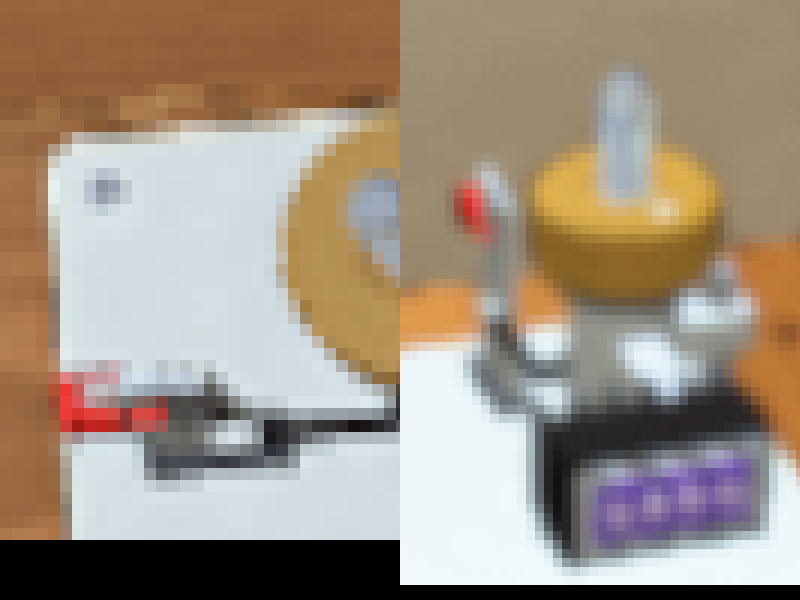

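The left panel (top view) shows the pointer's white end near (219,216) and the red clip near (211,214). The right panel (side view) shows the red clip near (307.6,173). The pointer is much lower, near the carriage foot.

```bash
python3 - <<'E'
from h import *
t,s=img('top'),img('side')
for n,u in dict(ptr=(219,216.4),clip=(213.5,214.6)).items():
    for z in (45,50,55,60,70,80,90,98):
        p=onz(t,*u,z); print(n,z,np.round(p),np.round(proj(s,p),1),'stn',np.round([[np.cos(TH),np.sin(TH)],[-np.sin(TH),np.cos(TH)]]@(p[:2]-O)))
E
python3 -m inch '[[[-430,-365,0,0,0,1.33,50],[-430,-365,0,0,0,1.33,50],[-430,-365,0,0,0,1.33,50],[-430,-365,0,0,0,1.33,50],[-430,-365,0,0,0,1.33,50],[-430,-365,0,0,0,1.33,50],[-430,-365,0,0,0,1.33,50],[-430,-365,0,0,0,1.33,50],[-430,-365,0,0,0,1.33,50],[-430,-365,0,0,0,1.33,50],[-430,-365,0,0,0,1.33,50],[-430,-365,0,0,0,1.33,50],[-430,-365,0,0,0,1.33,50],[-430,-365,0,0,0,1.33,50],[-430,-365,0,0,0,1.33,50],[-430,-365,0,0,0,1.33,50]]]'
python3 -c "
from h import *
print(carriers(img('top')),to((514,-356,150),0))"
```

```text
ptr 45 [605.  54.  45.] [310.7 191.6] stn [ 51. 147.]
ptr 50 [604.  53.  50.] [310.4 190. ] stn [ 50. 146.]
ptr 55 [603.  51.  55.] [310.1 188.4] stn [ 49. 145.]
ptr 60 [603.  50.  60.] [309.8 186.8] stn [ 48. 144.]
ptr 70 [601.  48.  70.] [309.2 183.5] stn [ 46. 141.]
ptr 80 [599.  46.  80.] [308.7 180.2] stn [ 44. 139.]
ptr 90 [597.  43.  90.] [308.1 176.8] stn [ 42. 137.]
ptr 98 [595.  41.  98.] [307.6 174. ] stn [ 40. 135.]
clip 45 [610.  65.  45.] [311.1 188.8] stn [ 56. 159.]
clip 50 [609.  64.  50.] [310.8 187.2] stn [ 55. 157.]
clip 55 [608.  63.  55.] [310.5 185.6] stn [ 54. 156.]
clip 60 [607.  62.  60.] [310.3 184. ] stn [ 53. 155.]
clip 70 [605.  59.  70.] [309.7 180.7] stn [ 51. 153.]
clip 80 [603.  57.  80.] [309.1 177.4] stn [ 49. 150.]
clip 90 [601.  55.  90.] [308.5 174.1] stn [ 47. 148.]
clip 98 [599.  53.  98.] [308.  171.4] stn [ 45. 146.]
t: 1.95
ee_pos: [478.8, 151.2, 241.7]
orientation: [-2.219, -2.224, 0.0]
ft_force: [0.2, 0.1, 0.1]
width: 44.2
grasp_force: 0.0
[(array([ 464., -438.]), 8.4), (array([ 514., -356.]), 8.5), (array([ 549., -440.]), 8.3), (array([ 571., -490.]), 29.1)] (array([-507.1,   34.1,   91.6]), np.float64(0.002))
```

```bash
python3 -m inch '[[[-507,34,60,0,0,0,50],[-507,34,60,0,0,0,50],[-507,34,60,0,0,0,50],[-507,34,60,0,0,0,50],[-507,34,60,0,0,0,50],[-507,34,60,0,0,0,50],[-507,34,60,0,0,0,50],[-507,34,60,0,0,0,50],[-507,34,60,0,0,0,50],[-507,34,60,0,0,0,50],[-507,34,60,0,0,0,50],[-507,34,100,0,0,0,50],[-507,34,100,0,0,0,50],[-507,34,100,0,0,0,50]]]'
python3 -c "
from h import *
d=img('side','s2.png');img('top','t2.png');print(to((514,-356,40),0))"
```

```text
t: 3.4
ee_pos: [513.2, -355.5, 141.3]
orientation: [-2.218, -2.221, 0.001]
ft_force: [1.3, -0.2, -0.0]
width: 44.2
grasp_force: 0.0
(array([  0.4,  -0.6, 103.1]), np.float64(0.001))
```

View pics/s2.png

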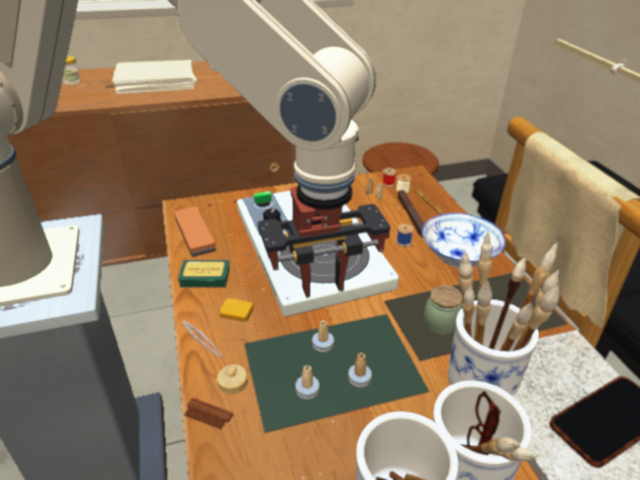

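The gripper's fingertips are near (325,288), which is above the nearest carrier at (322,338). I'll go down, grip and lift.

```bash
python3 -m inch '[[[0,0,50,0,0,0,50],[0,0,90,0,0,0,50],[0,0,101,0,0,0,50],[0,0,101,0,0,0,50],[0,0,101,0,0,0,0],[0,0,101,0,0,0,0],[0,0,101,0,0,0,0],[0,0,101,0,0,0,0],[0,0,101,0,0,0,0],[0,0,101,0,0,0,0]]]'
python3 -m inch '[[[0,0,-30,0,0,0,0],[0,0,-60,0,0,0,0],[0,0,-60,0,0,0,0],[0,0,-60,0,0,0,0]]]'
python3 -c "
from h import *
print(to((600,-190,100),0))"
```

```text
t: 4.5
ee_pos: [514.2, -357.6, 42.1]
orientation: [2.22, 2.22, 0.001]
ft_force: [-1.4, 0.1, 7.6]
width: 16.8
grasp_force: 30.0
t: 4.9
ee_pos: [513.8, -357.2, 101.3]
orientation: [2.221, 2.22, 0.0]
ft_force: [0.0, -0.2, -0.7]
width: 16.8
grasp_force: 30.0
(array([167.2,  86.2,   1.2]), np.float64(-0.0))
```

```bash
python3 -m inch '[[[40,20,-8,0,0,0,0],[80,40,-8,0,0,0,0],[120,60,-8,0,0,0,0],[150,80,-8,0,0,0,0],[167,86,-5,0,0,0,0],[167,86,5,0,0,0,0],[167,86,14,0,0,0,0],[167,86,18,0,0,0,0],[167,86,19.5,0,0,0,0],[167,86,19.5,0,0,0,0]]]'
python3 -c "
from h import *
print(carriers(img('top','t3.png')))"
```

```text
t: 5.9
ee_pos: [597.7, -191.0, 81.0]
orientation: [-2.222, -2.217, 0.002]
ft_force: [-4.0, 2.2, 7.1]
width: 17.1
grasp_force: 30.0
[(array([ 464., -438.]), 8.4), (array([ 548., -440.]), 8.3), (array([ 572., -490.]), 28.6)]
```

View pics/t3.png

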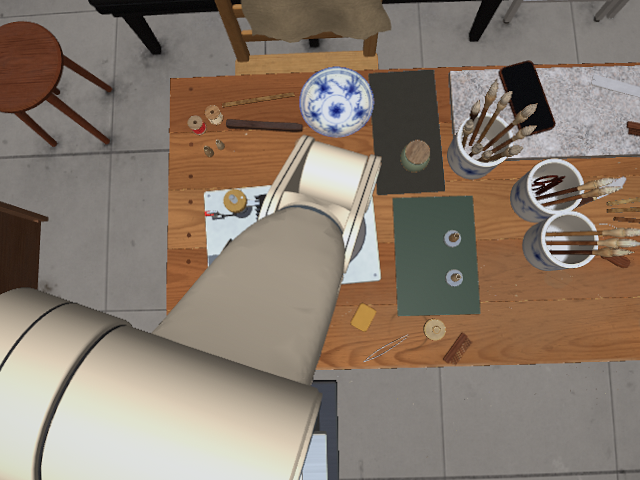

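The arm hides the platter. The other two carriers are still at (453,238) and (455,278). The upward force shows the carrier has touched down, so I'll release and fetch the next one.

```bash
python3 -m inch '[[[0,0,0,0,0,0,40],[0,0,0,0,0,0,40],[0,0,0,0,0,0,40],[0,0,-20,0,0,0,40],[0,0,-60,0,0,0,45],[-50,-10,-60,0,0,0,50],[-100,-20,-60,0,0,0,50],[-150,-30,-60,0,0,0,50],[-200,-40,-60,0,0,0,50],[-249,-49,-60,0,0,0,50],[-249,-49,-50,0,0,0,50],[-249,-49,-20,0,0,0,50],[-249,-49,-20,0,0,0,50]]]'
python3 -c "
from h import *
print(carriers(img('top')))
print(carriers(img('side','s4.png')))
print(to((548.5,-440,40),0))"
```

```text
t: 7.25
ee_pos: [547.9, -437.5, 96.9]
orientation: [-2.217, -2.215, 0.001]
ft_force: [-0.4, 0.6, -1.2]
width: 43.9
grasp_force: 0.0
[(array([ 474., -409.]), 52.7), (array([ 589., -459.]), 27.0), (array([ 576., -433.]), 35.5)]
[(array([ 799., -197.]), 68.4)]
(array([-2. , -1.5, 60.4]), np.float64(0.0))
```

View pics/s4.png

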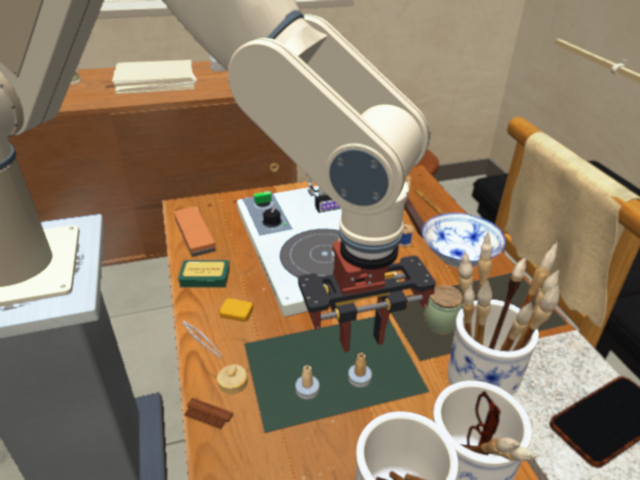

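The fingers are above the carrier at (360,370), and the wrist hides the placed carrier. Next I'll grip, lift and place.

```bash
python3 -m inch '[[[-1,0,40,0,0,0,50],[-1,0,59,0,0,0,50],[-1,0,59,0,0,0,50],[-1,0,59,0,0,0,0],[-1,0,59,0,0,0,0],[-1,0,59,0,0,0,0],[-1,0,59,0,0,0,0],[-1,0,59,0,0,0,0],[-1,0,59,0,0,0,0]]]'
python3 -m inch '[[[0,0,-30,0,0,0,0],[0,0,-64,0,0,0,0],[0,0,-64,0,0,0,0],[0,0,-64,0,0,0,0]]]'
python3 -c "
from h import *
print(to((535,-190,100),0))
img('side','s5.png')"
```

```text
t: 8.25
ee_pos: [551.1, -440.6, 43.2]
orientation: [2.22, 2.22, 0.0]
ft_force: [-0.8, -0.4, 5.1]
width: 18.7
grasp_force: 3.0
t: 8.65
ee_pos: [550.7, -440.2, 106.5]
orientation: [2.221, 2.221, 0.0]
ft_force: [0.1, 0.1, -0.9]
width: 17.8
grasp_force: 30.0
(array([250.2, -15.7,   6.4]), np.float64(-0.0))
```

```bash
python3 -m inch '[[[50,-3,-4,0,0,0,0],[100,-6,-4,0,0,0,0],[150,-9,-4,0,0,0,0],[200,-12,-4,0,0,0,0],[240,-15,-4,0,0,0,0],[250,-15,2,0,0,0,0],[250,-15,12,0,0,0,0],[250,-15,19,0,0,0,0],[250,-15,22,0,0,0,0],[250,-15,23,0,0,0,0],[250,-15,23,0,0,0,0]]]'
python3 -c "
from h import *
img('side','s6.png');print(carriers(img('top')),status.get_obs()['ft_force'],to((464,-438,100),0))"
```

```text
t: 9.8
ee_pos: [535.5, -191.1, 82.8]
orientation: [-2.223, -2.22, 0.0]
ft_force: [-0.2, 0.1, -1.2]
width: 18.2
grasp_force: 30.0
[(array([ 464., -438.]), 8.4), (array([ 572., -490.]), 28.6)] [-0.68707472  0.88132777 -0.55614772] (array([-247.3,  -71.5,  -16.7]), np.float64(-0.001))
```

View pics/s6.png

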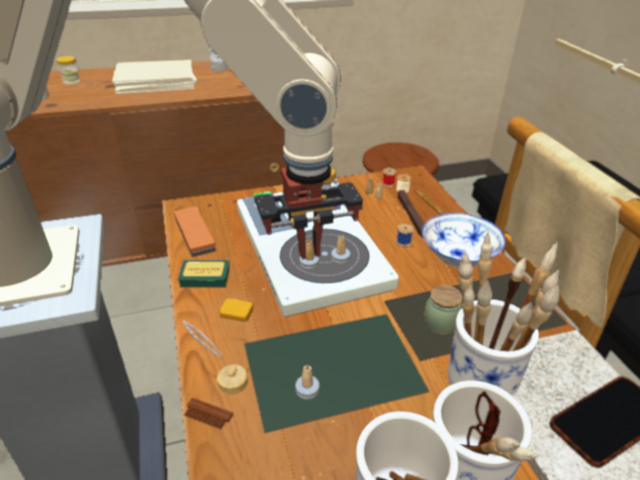

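Carrier 1 stands on the platter at (340,247). Carrier 2 is held just above it at (309,258), and the last one is on the mat at (307,382). I'll lower slightly, release and go to the last one.

```bash
python3 -m inch '[[[0,0,1,0,0,0,0],[0,0,2,0,0,0,0],[0,0,2,0,0,0,0]]]'
python3 -m inch '[[[0,0,0,0,0,0,40],[0,0,0,0,0,0,40],[0,0,0,0,0,0,40],[0,0,-20,0,0,0,40],[0,0,-60,0,0,0,45],[-50,-14,-60,0,0,0,50],[-100,-28,-60,0,0,0,50],[-150,-42,-60,0,0,0,50],[-200,-56,-60,0,0,0,50],[-247,-71,-60,0,0,0,50],[-247,-71,-40,0,0,0,50],[-247,-71,-20,0,0,0,50],[-247,-71,-20,0,0,0,50]]]'
python3 -c "
from h import *
d=img('side');img('top')
g=cv2.cvtColor(d['frame'],cv2.COLOR_RGB2HSV);cv2.imwrite('pics/s7.png',cv2.resize(cv2.cvtColor(d['frame'],cv2.COLOR_RGB2BGR)[180:420,180:500],None,fx=2,fy=2))
print(to((464,-438,41),0))"
```

```text
t: 10.2
ee_pos: [535.9, -190.4, 82.2]
orientation: [2.221, 2.221, 0.0]
ft_force: [-2.5, -0.5, 7.1]
width: 18.3
grasp_force: 30.0
t: 11.5
ee_pos: [462.7, -436.2, 98.4]
orientation: [-2.219, -2.216, 0.0]
ft_force: [-0.1, 0.2, -0.3]
width: 43.7
grasp_force: 0.0
(array([-1.4, -0.4, 60. ]), np.float64(0.0))
```

View pics/s7.png

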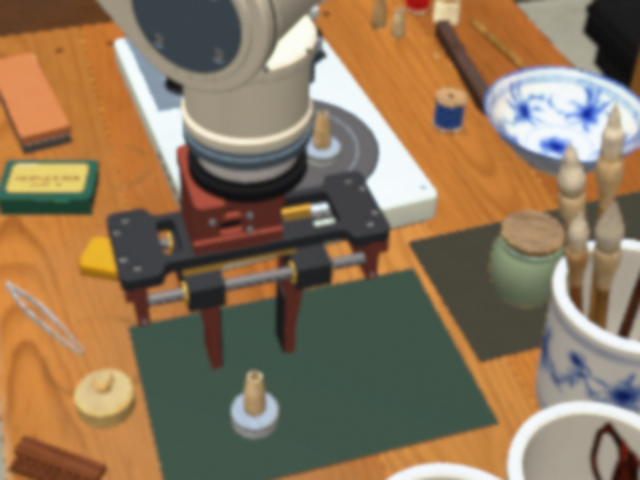

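One placed carrier is visible and upright, and the fingers are lined up over the last one.

```bash
python3 -m inch '[[[-1,0,40,0,0,0,50],[-1,0,59,0,0,0,50],[-1,0,59,0,0,0,50],[-1,0,59,0,0,0,0],[-1,0,59,0,0,0,0],[-1,0,59,0,0,0,0],[-1,0,59,0,0,0,0],[-1,0,59,0,0,0,0],[-1,0,59,0,0,0,0],[-1,0,59,0,0,0,0]]]'
python3 -m inch '[[[0,0,-30,0,0,0,0],[0,0,-70,0,0,0,0],[0,0,-70,0,0,0,0],[0,0,-70,0,0,0,0]]]'
python3 -c "
from h import *
print(to((568,-138,100),0))"
```

```text
t: 12.6
ee_pos: [465.2, -438.5, 43.5]
orientation: [2.22, 2.22, 0.0]
ft_force: [-0.4, 0.9, 7.6]
width: 16.7
grasp_force: 30.0
t: 13.0
ee_pos: [464.9, -438.4, 113.2]
orientation: [2.22, 2.22, 0.0]
ft_force: [-0.7, 0.2, 0.2]
width: 17.0
grasp_force: 30.0
(array([300.4, 103.1,  12.9]), np.float64(-0.0))
```

```bash
python3 -m inch '[[[0,0,-40,0,0,0,0],[50,17,-50,0,0,0,0],[95,34,-50,0,0,0,0],[140,50,-50,0,0,0,0],[185,66,-50,0,0,0,0],[230,80,-50,0,0,0,0],[270,93,-50,0,0,0,0],[300,103,-50,0,0,0,0],[300,103,-40,0,0,0,0],[300,103,0,0,0,0,0],[300,103,18,0,0,0,0],[300,103,26,0,0,0,0],[300,103,29,0,0,0,0],[300,103,29,0,0,0,0]]]'
python3 -m inch '[[[0,0,1,0,0,0,0],[0,0,2,0,0,0,0],[0,0,2,0,0,0,0]]]'
python3 -c "
from h import *
d=img('side');img('top')
cv2.imwrite('pics/s8.png',cv2.resize(cv2.cvtColor(d['frame'],cv2.COLOR_RGB2BGR)[140:440,180:500],None,fx=2,fy=2))"
```

```text
t: 14.4
ee_pos: [566.5, -138.6, 82.6]
orientation: [-2.221, -2.219, 0.002]
ft_force: [0.1, 0.2, -1.9]
width: 17.4
grasp_force: 30.0
t: 14.7
ee_pos: [567.6, -138.7, 82.1]
orientation: [2.221, 2.221, -0.0]
ft_force: [-4.0, -0.9, 9.0]
width: 17.0
grasp_force: 30.0
```

View pics/s8.png

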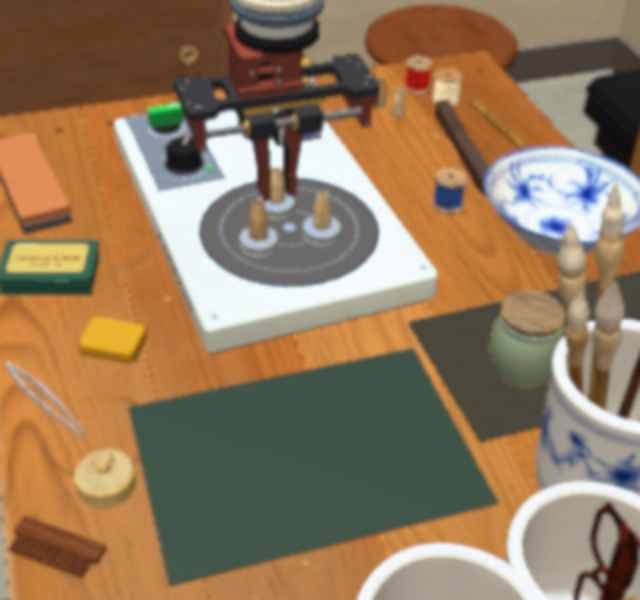

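All three carriers stand on the platter and the mat is empty. I'll release, back off, and measure the clip and pointer from the clear early pictures.

```bash
python3 -m inch '[[[0,0,0,0,0,0,40],[0,0,0,0,0,0,40],[0,0,0,0,0,0,40],[0,0,-20,0,0,0,40],[0,0,-60,0,0,0,60],[0,0,-110,0,0,0,80],[0,0,-140,0,0,0,80],[0,0,-140,0,0,0,80]]]'
python3 - <<'E'
from h import *
t,s=img('top'),img('side')
def tri(a,b):
    (o1,k1),(o2,k2)=ray(t,*a),ray(s,*b); k1/=np.linalg.norm(k1);k2/=np.linalg.norm(k2)
    x=np.linalg.lstsq(np.c_[k1,-k2],o2-o1,rcond=None)[0];p,q=o1+k1*x[0],o2+k2*x[1];return np.round((p+q)/2,1),round(np.linalg.norm(p-q),1)
T,S=[cv2.cvtColor(cv2.imread('pics/'+n),cv2.COLOR_BGR2RGB) for n in('t1.png','s1.png')]
def red(I,a,b,c,e):
    w=I.astype(float);w=np.clip(w[...,0]-np.maximum(w[...,1],w[...,2])-60,0,None);m=np.zeros_like(w);m[b:e,a:c]=w[b:e,a:c]
    hs=cv2.cvtColor(I,cv2.COLOR_RGB2HSV)[...,0];m[(hs>7)&(hs<172)]=0
    v,u=np.nonzero(m);return np.average(u,weights=m[v,u]),np.average(v,weights=m[v,u]),(u.min(),u.max(),v.min(),v.max())
a=red(T,200,205,220,222);b=red(S,300,165,318,182);print(a,b,tri(a[:2],b[:2]))
for n,I,(u0,v0,u1,v1) in(('top',T,(203,210,236,220)),('side',S,(305,166,322,198))):
    print(n);print(cv2.cvtColor(I,cv2.COLOR_RGB2GRAY)[v0:v1,u0:u1])
print(to((*st(66,98),200),1.6),status.get_obs()['qpos'])
E
```

```text
t: 15.6
ee_pos: [570.3, -138.8, 226.0]
orientation: [2.216, 2.216, 0.007]
ft_force: [0.8, -0.1, -0.5]
width: 63.7
grasp_force: 0.0
(np.float64(207.42287390029327), np.float64(213.90791788856305), (np.int64(204), np.int64(213), np.int64(211), np.int64(215))) (np.float64(307.4456981664316), np.float64(172.59238363892806), (np.int64(306), np.int64(309), np.int64(170), np.int64(176))) (array([602.8,  68.1,  86.4]), np.float64(1.4))
top
[[132 148 214 202 198 176 187 200 221 215 194 209 195 214 201 222 217 216
  216 217 218 218 219 223 218 178 136 120 143 150 142 146 145]
 [123 126 158 145 164 165 175 210 222 213 196 210 200 207 146 198 222 218
  217 217 218 218 218 220 222 220 189 139 113 112 100 111 114]
 [112 107 108 125 185 191 177 192 175 163 154 153 164 148  92 137 199 223
  220 219 219 218 219 219 220 222 221 205 180 138  69  65  73]
 [107  95 113 126 163 150 134 118 111 104  81  72  75  68  67  77 135 180
  204 202 209 224 224 224 224 225 226 229 219 156  57  48  50]
 [106 101 112  99 111 114 114  81 116 113  94  76  73  80  60  39  78 107
  132 125 136 167 171 159 159 158 153 153 
[... 2432 characters left out ...]
3 124 123 124 121 102 103 126 132 120 117 133 144 145]
 [244 238 205 140 110 116 128 135 129 112 101 102 110 119 134 144 145]
 [244 242 226 167 115 111 126 140 154 165 167 174 174 155 142 142 142]
 [245 244 238 204 147 116 118 130 154 189 213 227 223 184 143 134 135]
 [245 245 243 233 195 138 109 114 132 159 192 225 227 182 129 115 118]
 [245 245 245 242 227 178 138 140 149 138 144 181 194 154 101  84  87]
 [244 245 244 244 238 222 203 204 204 161 110 114 127 101  65  52  55]
 [244 244 244 244 243 240 238 238 230 176 100  62  62  53  42  40  40]]
(array([143.7,  55.4,  21.5]), np.float64(-1.6)) [-2.58985006e-01  3.87391808e-01  1.73919648e+00  1.50972667e-06
  1.01383250e+00 -2.58996502e-01]
```

The white pointer end triangulates to z≈70 (side px 309.3,183.5) and the clip to z≈86. So the collar needs about 12.6 rad counter-clockwise, in three strokes. I'll go above it with the wrist wound clockwise.

```bash
python3 -m inch '[[[48,18,0,0,0,0.15,74],[95,36,0,0,0,0.3,74],[142,54,0,0,0,0.45,74],[142,54,0,0,0,0.6,74],[142,54,0,0,0,0.75,74],[142,54,0,0,0,0.9,74],[142,54,0,0,0,1.05,74],[142,54,0,0,0,1.2,74],[142,54,0,0,0,1.35,74],[142,54,0,0,0,1.5,74],[142,54,0,0,0,1.65,74],[142,54,0,0,0,1.8,74],[142,54,0,0,0,1.95,74],[142,54,0,0,0,2.1,74],[142,54,0,0,0,2.25,74],[142,54,0,0,0,2.25,74],[142,54,0,0,0,2.25,74]]]'
python3 - <<'E'
from h import *
o=status.get_obs();t,s=img('top'),img('side')
print(o['ee_pos'],o['qpos'][5],to((621.5,4,121),-2.25))
I=cv2.cvtColor(s['frame'],cv2.COLOR_RGB2BGR);J=cv2.cvtColor(t['frame'],cv2.COLOR_RGB2BGR)
z=lambda I,a,b,c,e,f:cv2.resize(I[b:e,a:c],None,fx=f,fy=f,interpolation=cv2.INTER_CUBIC)
cv2.imwrite('pics/s9.png',np.hstack([z(I,240,90,380,240,4)[:600,:560],cv2.resize(z(J,180,140,300,300,2),(240,600))]))
E
```

```text
t: 17.4
ee_pos: [620.8, 3.9, 219.5]
orientation: [2.963, -1.042, -0.004]
ft_force: [0.4, -0.5, 0.4]
width: 65.1
grasp_force: 0.0
[620.77833059   3.93316843 219.46130637] 2.234231304322379 (array([ 0.4, -0.4, 99.2]), np.float64(0.003))
```

View pics/s9.png

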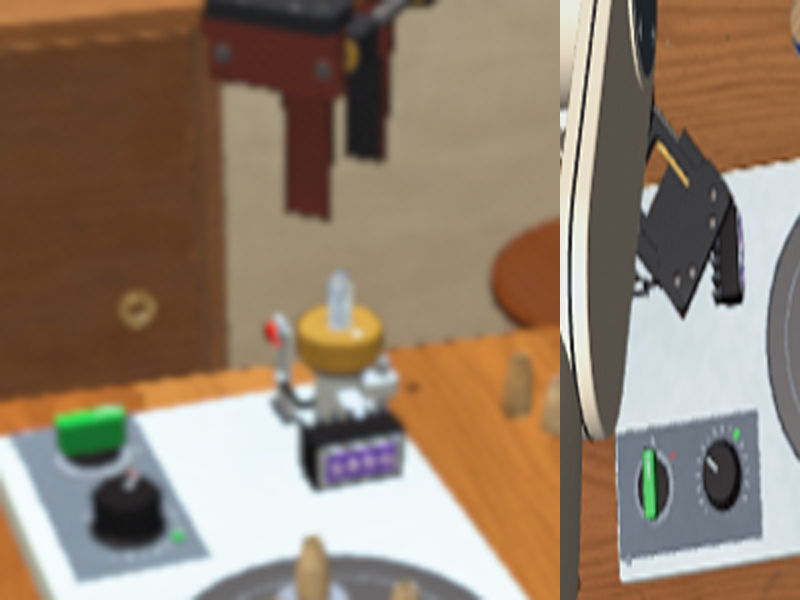

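The open fingers are centred above the collar (side px about (325,172)). I'll descend with the tips level with the collar's underside and grip.

```bash
python3 -m inch '[[[0,0,45,0,0,0,74],[0,0,80,0,0,0,74],[0,0,96,0,0,0,74],[0,0,98,0,0,0,74],[0,0,98,0,0,0,74],[0,0,98,0,0,0,0],[0,0,98,0,0,0,0],[0,0,98,0,0,0,0],[0,0,98,0,0,0,0],[0,0,98,0,0,0,0],[0,0,98,0,0,0,0],[0,0,98,0,0,0,0]]]'
```

```text
t: 18.7
ee_pos: [623.5, 5.0, 124.7]
orientation: [-2.96, 1.046, -0.006]
ft_force: [3.5, 5.4, 1.1]
width: 44.6
grasp_force: 30.0
```

```bash
python3 -m inch '[[[0.3,-1,-0.2,0,0,-0.15,0],[0.5,-1.7,-0.4,0,0,-0.3,0],[0.5,-1.7,-0.6,0,0,-0.45,0],[0.5,-1.7,-0.8,0,0,-0.6,0],[0.5,-1.7,-1,0,0,-0.75,0],[0.5,-1.7,-1.1,0,0,-0.9,0],[0.5,-1.7,-1.3,0,0,-1.05,0],[0.5,-1.7,-1.5,0,0,-1.2,0],[0.5,-1.7,-1.7,0,0,-1.35,0],[0.5,-1.7,-1.9,0,0,-1.5,0],[0.5,-1.7,-2.1,0,0,-1.65,0],[0.5,-1.7,-2.3,0,0,-1.8,0],[0.5,-1.7,-2.5,0,0,-1.95,0],[0.5,-1.7,-2.7,0,0,-2.1,0],[0.5,-1.7,-2.9,0,0,-2.25,0]]]'
python3 -c "
from h import *
o=status.get_obs();print(o['moment'],o['qpos'][5])"
```

```text
t: 20.2
ee_pos: [623.3, 5.7, 127.6]
orientation: [2.215, 2.228, 0.002]
ft_force: [-2.6, 2.7, 4.9]
width: 44.2
grasp_force: 30.0
[ 0.55508184  0.56604606 -0.10793679] -0.01729500585742869
```

Working: the torque reading (0.1 N m) matches collar friction. I'll finish the stroke, open, go back and re-grip.

```bash
python3 -m inch '[[[0,0,-0.2,0,0,-0.15,0],[0,0,-0.4,0,0,-0.3,0],[0,0,-0.6,0,0,-0.45,0],[0,0,-0.8,0,0,-0.6,0],[0,0,-1,0,0,-0.75,0],[0,0,-1.1,0,0,-0.9,0],[0,0,-1.3,0,0,-1.05,0],[0,0,-1.5,0,0,-1.2,0],[0,0,-1.7,0,0,-1.35,0],[0,0,-1.9,0,0,-1.5,0],[0,0,-2.1,0,0,-1.65,0],[0,0,-2.3,0,0,-1.8,0],[0,0,-2.5,0,0,-1.95,0],[0,0,-2.7,0,0,-2.1,0],[0,0,-2.9,0,0,-2.25,0],[0,0,-2.9,0,0,-2.25,0],[0,0,-2.9,0,0,-2.25,74],[0,0,-2.9,0,0,-2.25,74],[0,0,-2.9,0,0,-2.25,74],[0,0,-2.9,0,0,-2.25,74]]]'
python3 -m inch '[[[0,0,0,0,0,0.15,74],[0,0,0,0,0,0.3,74],[0,0,0,0,0,0.45,74],[0,0,0,0,0,0.6,74],[0,0,0,0,0,0.75,74],[0,0,0,0,0,0.9,74],[0,0,0,0,0,1.05,74],[0,0,0,0,0,1.2,74],[0,0,0,0,0,1.35,74],[0,0,0,0,0,1.5,74],[0,0,0,0,0,1.65,74],[0,0,0,0,0,1.8,74],[0,0,0,0,0,1.95,74],[0,0,0,0,0,2.1,74],[0,0,0,0,0,2.25,74]]]'
python3 -m inch '[[[0,0,0,0,0,0.15,74],[0,0,0,0,0,0.3,74],[0,0,0,0,0,0.45,74],[0,0,0,0,0,0.6,74],[0,0,0,0,0,0.75,74],[0,0,0,0,0,0.9,74],[0,0,0,0,0,1.05,74],[0,0,0,0,0,1.2,74],[0,0,0,0,0,1.35,74],[0,0,0,0,0,1.5,74],[0,0,0,0,0,1.65,74],[0,0,0,0,0,1.8,74],[0,0,0,0,0,1.95,74],[0,0,0,0,0,2.1,74],[0,0,0,0,0,2.25,74],[0,0,0,0,0,2.25,0],[0,0,0,0,0,2.25,0],[0,0,0,0,0,2.25,0],[0,0,0,0,0,2.25,0],[0,0,0,0,0,2.25,0]]]'
python3 - <<'E'
from h import *
s=img('side');o=status.get_obs();print(o['moment'],o['qpos'][5])
cv2.imwrite('pics/sa.png',cv2.cvtColor(s['frame'],cv2.COLOR_RGB2BGR))
print(cv2.cvtColor(s['frame'],cv2.COLOR_RGB2GRAY)[166:198,305:322])
E
```

```text
t: 22.2
ee_pos: [623.1, 4.9, 129.0]
orientation: [-1.046, 2.962, -0.0]
ft_force: [-0.3, -0.9, 0.3]
width: 64.6
grasp_force: 0.0
t: 23.7
ee_pos: [623.0, 4.9, 128.8]
orientation: [-2.228, -2.214, 0.0]
ft_force: [-0.6, 0.6, -0.5]
width: 64.7
grasp_force: 0.0
t: 25.7
ee_pos: [623.3, 5.2, 129.0]
orientation: [-2.962, 1.045, -0.001]
ft_force: [2.2, 2.3, -1.1]
width: 44.6
grasp_force: 30.0
[ 0.48959696 -0.15803389  0.05079864] 2.2380122559858187
[[142 142 141 140 142 142 142 140 123  83  51  47  48  48  48  47  47]
 [141 142 141 145 149 146 143 141 125  84  51  48  47  48  48  47  47]
 [142 141 143 156 172 163 149 141 123  84  51  47  49  49  47  48  49]
 [140 140 145 168 192 186 160 142 124  83  50  47  48  49  49  48  47]
 [136 132 140 160 187 195 172 147 125  83  51  47  49  48  47  49  49]
 [130 114 119 142 165 184 180 158 127  83  51  48  49  49  48  48  48]
 [125 100  98 127 148 167 184 169 133  83  51  47  49  49  49  49  48]
 [125  96  88 115 133 141 159 162 134  85  52  47  49  48  48  49  49]
 [128 106  92 105 120 121 134 145 128  83  51  49  48  50  50  49  48]
 [135 124 114 115 
[... 915 characters left out ...]
221 203 162 131 131 149 153 126 113 102  99 116 135 143 145]
 [241 235 213 178 146 128 138 175 195 156 113 111 120 131 139 143 144]
 [245 236 194 143 123 123 139 184 219 200 177 182 184 168 147 141 140]
 [244 238 204 141 109 115 135 175 214 216 211 223 223 185 139 132 133]
 [244 242 227 166 115 110 128 152 175 178 179 207 219 173 117 109 114]
 [244 244 237 204 147 116 117 127 129 125 124 159 178 138  84  74  79]
 [245 245 243 233 195 138 109 111 110  96  80  96 111  86  52  47  48]
 [244 245 245 242 227 177 140 141 146 118  70  49  51  45  39  38  38]
 [244 244 244 244 239 222 203 205 205 160  89  39  33  36  38  39  38]
 [244 244 244 244 243 239 237 238 231 178  97  40  30  34  37  37  38]]
```

The pointer's white end rose from row 183.5 to 180.9, which matches one stroke (5.7 mm). I'll do the second stroke.

```bash
python3 -m inch '[[[0,0,-0.2,0,0,-0.15,0],[0,0,-0.4,0,0,-0.3,0],[0,0,-0.6,0,0,-0.45,0],[0,0,-0.8,0,0,-0.6,0],[0,0,-1,0,0,-0.75,0],[0,0,-1.1,0,0,-0.9,0],[0,0,-1.3,0,0,-1.05,0],[0,0,-1.5,0,0,-1.2,0],[0,0,-1.7,0,0,-1.35,0],[0,0,-1.9,0,0,-1.5,0],[0,0,-2.1,0,0,-1.65,0],[0,0,-2.3,0,0,-1.8,0],[0,0,-2.5,0,0,-1.95,0],[0,0,-2.7,0,0,-2.1,0],[0,0,-2.9,0,0,-2.25,0]]]'
python3 -m inch '[[[0,0,-0.2,0,0,-0.15,0],[0,0,-0.4,0,0,-0.3,0],[0,0,-0.6,0,0,-0.45,0],[0,0,-0.8,0,0,-0.6,0],[0,0,-1,0,0,-0.75,0],[0,0,-1.1,0,0,-0.9,0],[0,0,-1.3,0,0,-1.05,0],[0,0,-1.5,0,0,-1.2,0],[0,0,-1.7,0,0,-1.35,0],[0,0,-1.9,0,0,-1.5,0],[0,0,-2.1,0,0,-1.65,0],[0,0,-2.3,0,0,-1.8,0],[0,0,-2.5,0,0,-1.95,0],[0,0,-2.7,0,0,-2.1,0],[0,0,-2.9,0,0,-2.25,0],[0,0,-2.9,0,0,-2.25,0],[0,0,-2.9,0,0,-2.25,74],[0,0,-2.9,0,0,-2.25,74],[0,0,-2.9,0,0,-2.25,74],[0,0,-2.9,0,0,-2.25,74]]]'
python3 -m inch '[[[0,0,0,0,0,0.15,74],[0,0,0,0,0,0.3,74],[0,0,0,0,0,0.45,74],[0,0,0,0,0,0.6,74],[0,0,0,0,0,0.75,74],[0,0,0,0,0,0.9,74],[0,0,0,0,0,1.05,74],[0,0,0,0,0,1.2,74],[0,0,0,0,0,1.35,74],[0,0,0,0,0,1.5,74],[0,0,0,0,0,1.65,74],[0,0,0,0,0,1.8,74],[0,0,0,0,0,1.95,74],[0,0,0,0,0,2.1,74],[0,0,0,0,0,2.25,74]]]'
python3 -m inch '[[[0,0,0,0,0,0.15,74],[0,0,0,0,0,0.3,74],[0,0,0,0,0,0.45,74],[0,0,0,0,0,0.6,74],[0,0,0,0,0,0.75,74],[0,0,0,0,0,0.9,74],[0,0,0,0,0,1.05,74],[0,0,0,0,0,1.2,74],[0,0,0,0,0,1.35,74],[0,0,0,0,0,1.5,74],[0,0,0,0,0,1.65,74],[0,0,0,0,0,1.8,74],[0,0,0,0,0,1.95,74],[0,0,0,0,0,2.1,74],[0,0,0,0,0,2.25,74],[0,0,0,0,0,2.25,0],[0,0,0,0,0,2.25,0],[0,0,0,0,0,2.25,0],[0,0,0,0,0,2.25,0],[0,0,0,0,0,2.25,0]]]'
python3 - <<'E'
from h import *
s=img('side')
cv2.imwrite('pics/sb.png',cv2.cvtColor(s['frame'],cv2.COLOR_RGB2BGR))
print(cv2.cvtColor(s['frame'],cv2.COLOR_RGB2GRAY)[168:190,305:315])
E
```

```text
t: 27.25
ee_pos: [623.3, 5.4, 131.8]
orientation: [-2.214, -2.229, -0.001]
ft_force: [1.7, 3.1, -1.7]
width: 44.2
grasp_force: 30.0
t: 29.25
ee_pos: [622.9, 4.7, 134.8]
orientation: [1.045, -2.962, 0.0]
ft_force: [-0.3, 0.3, -0.2]
width: 65.0
grasp_force: 0.0
t: 30.75
ee_pos: [622.9, 4.8, 134.8]
orientation: [-2.229, -2.214, 0.0]
ft_force: [-0.0, -0.2, 0.2]
width: 64.7
grasp_force: 0.0
t: 32.75
ee_pos: [623.3, 5.2, 134.8]
orientation: [-2.962, 1.045, -0.001]
ft_force: [2.8, 2.2, -1.2]
width: 44.5
grasp_force: 30.0
[[141 141 143 156 172 163 148 141 125  84]
 [140 140 145 167 192 186 160 142 124  83]
 [136 132 140 160 187 194 172 146 124  83]
 [129 114 120 142 165 184 181 158 128  83]
 [124  99  98 127 147 167 183 169 132  84]
 [124  96  88 116 132 141 159 162 135  85]
 [129 106  92 105 119 122 133 145 128  85]
 [134 123 114 114 119 119 128 138 125  84]
 [138 135 132 131 129 126 130 138 123  85]
 [138 138 137 141 146 143 139 140 125  89]
 [137 138 140 154 171 168 150 143 131 107]
 [137 137 142 160 183 174 147 139 137 129]
 [140 139 140 148 160 145 121 127 140 140]
 [149 147 142 137 130 104  85 105 133 146]
 [161 160 153 143 127  93  70  83 117 143]
 [165 163 159 150 134 110  89  74  95 130]
 [165 163 160 152 139 125 109  83  78 103]
 [165 163 160 154 138 124 119 108  91  82]
 [169 170 170 162 139 120 128 142 140 108]
 [188 192 197 187 152 125 136 171 192 162]
 [224 224 220 203 162 130 140 185 220 203]
 [241 236 213 179 146 128 139 187 224 212]]
```

The white end is now at row 178.6 against a target near 176.4. That leaves about 5 mm, so I'll turn 3.75 rad and check unobstructed.

```bash
python3 -m inch '[[[0,0,-0.2,0,0,-0.15,0],[0,0,-0.4,0,0,-0.3,0],[0,0,-0.6,0,0,-0.45,0],[0,0,-0.8,0,0,-0.6,0],[0,0,-1,0,0,-0.75,0],[0,0,-1.1,0,0,-0.9,0],[0,0,-1.3,0,0,-1.05,0],[0,0,-1.5,0,0,-1.2,0],[0,0,-1.7,0,0,-1.35,0],[0,0,-1.9,0,0,-1.5,0],[0,0,-2.1,0,0,-1.65,0],[0,0,-2.3,0,0,-1.8,0],[0,0,-2.5,0,0,-1.95,0],[0,0,-2.7,0,0,-2.1,0],[0,0,-2.9,0,0,-2.25,0]]]'
python3 -m inch '[[[0,0,-0.2,0,0,-0.15,0],[0,0,-0.4,0,0,-0.3,0],[0,0,-0.6,0,0,-0.45,0],[0,0,-0.8,0,0,-0.6,0],[0,0,-1,0,0,-0.75,0],[0,0,-1.1,0,0,-0.9,0],[0,0,-1.3,0,0,-1.05,0],[0,0,-1.5,0,0,-1.2,0],[0,0,-1.7,0,0,-1.35,0],[0,0,-1.9,0,0,-1.5,0],[0,0,-1.9,0,0,-1.5,0],[0,0,-1.9,0,0,-1.5,74],[0,0,-1.9,0,0,-1.5,74],[0,0,-1.9,0,0,-1.5,74],[0,0,-1.9,0,0,-1.5,74],[0,0,-40,0,0,-1.5,74],[0,0,-80,0,0,-1.5,74],[0,0,-80,0,0,-1.5,74]]]'
python3 - <<'E'
from h import *
s=img('side');o=status.get_obs()
print(cv2.cvtColor(s['frame'],cv2.COLOR_RGB2GRAY)[168:190,305:315]);print(s['frame'][168:180,305:311,0].astype(int)-s['frame'][168:180,305:311,1])
I=cv2.cvtColor(s['frame'],cv2.COLOR_RGB2BGR)[155:205,295:345];cv2.imwrite('pics/sc.png',cv2.resize(I,None,fx=12,fy=12,interpolation=cv2.INTER_CUBIC))
print(proj(s,(602.8,68.1,86.4)),proj(s,(601,48,86.4)),proj(s,(*st(46,146),98)))
print(o['ee_pos'],o['qpos'][5])
E
```

```text
t: 34.3
ee_pos: [623.3, 5.4, 137.7]
orientation: [-2.214, -2.229, -0.001]
ft_force: [2.1, 3.6, -1.7]
width: 44.2
grasp_force: 30.0
t: 36.1
ee_pos: [626.2, 4.8, 223.2]
orientation: [0.112, 3.13, 0.0]
ft_force: [-0.3, 0.1, 0.4]
width: 64.9
grasp_force: 0.0
[[141 141 143 157 171 162 148 142 128 106]
 [140 140 145 167 191 186 160 143 129 104]
 [136 132 140 160 187 194 171 146 128 106]
 [130 114 120 142 166 184 181 158 134 112]
 [125  99  98 127 147 166 183 171 145 123]
 [124  96  88 115 131 141 159 163 149 132]
 [129 105  92 106 120 122 133 147 146 138]
 [134 123 113 122 134 131 130 139 142 141]
 [138 135 135 153 173 163 143 140 142 141]
 [138 138 143 168 194 182 148 138 142 142]
 [137 138 142 156 171 153 124 125 138 140]
 [136 138 138 141 135 109  87 104 130 137]
 [139 139 137 133 123  99  74  86 118 134]
 [149 148 141 134 127 110  91  79 100 125]
 [161 159 153 144 133 120 108  84  80 104]
 [165 163 158 151 137 125 120 104  82  75]
 [165 163 160 153 139 129 131 129 109  77]
 [165 163 161 154 138 125 133 145 141 114]
 [168 170 170 162 139 121 133 160 177 167]
 [188 193 197 187 152 124 136 176 207 197]
 [224 225 220 202 162 130 140 184 216 191]
 [240 235 213 178 146 128 139 184 217 179]]
[[ 16  16  16  10   4   8]
 [ 17  23  29  17  -2  -2]
 [ 20  48  77  55   8  -8]
 [ 25  79 137 108  30  -7]
 [ 25  85 160 132  47  -3]
 [ 22  71 148 134  59   6]
 [ 19  46 104 117  72  22]
 [ 17  27  59  86  75  34]
 [ 16  19  29  43  39  18]
 [ 16  16  16  13   5  -3]
 [ 17  16  15   8  -3  -7]
 [ 16  17  16  10   2  -2]]
[307.74153752 172.51827345] [309.33128961 176.94355741] [308.54693282 171.35537886]
[624.79173853   4.798834   220.6473723 ] -1.5105662378461315
```

View pics/sc.png

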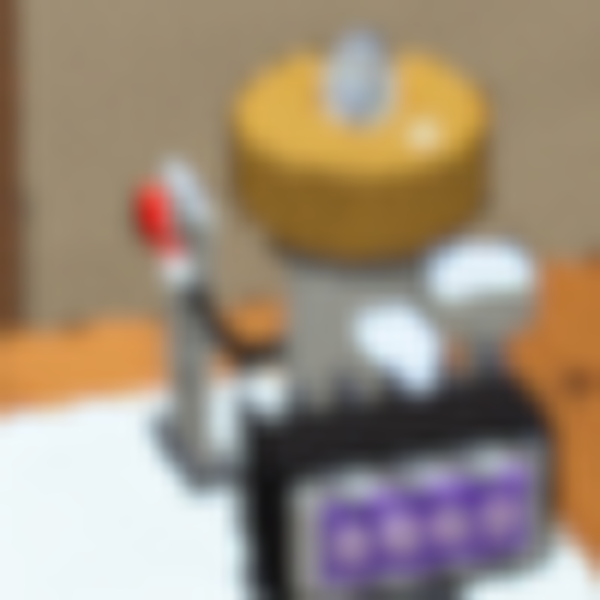

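The white tip is at (309.2,177), just in line with the red strip's horizontal extension (predicted 176.9), so the lamp height is within about 0.5 mm. Next I'll measure the dial.

```bash
python3 - <<'E'
from h import *
t=img('top')
I=cv2.cvtColor(cv2.imread('pics/t1.png'),cv2.COLOR_BGR2RGB)
h=cv2.cvtColor(I,cv2.COLOR_RGB2HSV)
c=st(-62,66)+[-1,-2]
m=np.zeros(h.shape[:2],np.uint8);m[254:280,247:275]=(h[254:280,247:275,2]<75)*255
k=max(cv2.findContours(m,0,1)[0],key=cv2.contourArea);(u,v),r=cv2.minEnclosingCircle(cv2.convexHull(k))
print('dark',u,v,r,onz(t,u,v,60));ctr=onz(t,u,v,60)[:2]
g=cv2.cvtColor(I,cv2.COLOR_RGB2GRAY).astype(float);w=np.clip(g[258:272,252:264]-90,0,None)
print(cv2.cvtColor(I,cv2.COLOR_RGB2GRAY)[257:275,250:272])
gr=np.zeros_like(m);gr[250:272,255:280]=cv2.inRange(h,(50,120,100),(80,255,255))[250:272,255:280]
yy,xx=np.nonzero(gr);dot=onz(t,xx.mean(),yy.mean(),40)[:2];print('dot',xx.mean(),yy.mean(),dot,st(-62,66),np.degrees(np.arctan2(*(dot-c)[::-1])))
# green switch
gr=np.zeros_like(m);gr[255:285,215:238]=cv2.inRange(h,(50,120,80),(80,255,255))[255:285,215:238]
k=max(cv2.findContours(gr,0,1)[0],key=cv2.contourArea);rr=cv2.minAreaRect(k);print('sw',rr,onz(t,*rr[0],67),st(-62,138))
print(to((*c,200),0))
E
```

```text
dark 260.6929016113281 265.9466857910156 9.723464012145996 [496.62894852 -36.23002817  60.        ]
[[120 120 119 134 141 123 111  88  80  68  68  57  61  72  99 111 122 140
  134 118 130 133]
 [129 134 121 127 123  94  68  47  50  40  40  39  29  23  48  62  79 111
  125 133 158 153]
 [134 159 147 101  75  54  47  50  53  55  54  53  49  41  30  13  28  73
  113 132 143 137]
 [124 140 127  67  39  47  52  52  53  53  54  54  54  54  47  31  17  33
   73 111 125 122]
 [119 129 112  59  68  47  50  52  53  53  53  54  54  56  55  46  24  22
   37  93 127 132]
 [135 113  76 115 173 131  44  48  51  54  54  55  55  55  56  54  39  16
   18  67 111 130]
 [129 101  45  89 145 187 180  99  48  52  54  55  54  54  54  57  47  27
   21  30  92 126]
 [115  83  44  49  70 124 169 178 134  51  53  54  54  54  55  55  51  35
   15  12  76 118]
 [114  80  42  53  50  46  88 136 118  50  54  54  55  56  55  55  53  41
   20  16  58 103]
 [126  69  40  54  54  54  50  60  64  52  54  55  55  54  54  56  53  39
   17  19  49 100]
 [121  78  41  53  54  54  53  53  53  53  55  54  55  54  56  56  52 
[... 222 characters left out ...]
  39  55  55  56  55  55  56  55  55  56  56  55  44  28  14
   15  25  88 125]
 [121 120  96  52  41  54  57  55  56  55  56  56  56  58  50  26  16  15
   21  56 104 123]
 [120 124 114  75  28  36  52  55  58  58  58  58  54  42  27  13  11  15
   40  90 119 143]
 [167 150 120 107  68  24  32  32  39  42  41  37  31  26  15  11  19  41
   86 117 124 134]
 [145 136 121 121 106  70  36  23  26  25  23  23  11  17  21  18  38  87
  119 124 123 123]]
dot 267.5 255.5 [519.89586111 -47.78077035] [497.06558121 -33.40808089] -27.4383547630536
sw ((224.0, 269.0), (18.0, 6.0), 90.0) [491.84943899  38.11286717  67.        ] [493.10757741  38.48304656]
(array([124.2, -49.2,  18.4]), np.float64(1.499))
```

```bash
python3 -m inch '[[[40,-15,0,0,0,0.15,63],[80,-30,0,0,0,0.3,63],[123,-47,0,0,0,0.45,63],[123,-47,0,0,0,0.6,63],[123,-47,0,0,0,0.75,63],[123,-47,0,0,0,0.9,63],[123,-47,0,0,0,1.05,63],[123,-47,0,0,0,1.2,63],[123,-47,0,0,0,1.35,63],[123,-47,20,0,0,1.5,63],[123,-47,70,0,0,1.5,63],[123,-47,100,0,0,1.5,63],[123,-47,100,0,0,1.5,63],[123,-47,100,0,0,1.5,63]]]'
python3 -c "
from h import *
img('side');print(to((*st(-62,66),65),0),status.get_obs()['ee_pos'])"
```

```text
t: 37.6
ee_pos: [496.2, -33.2, 117.0]
orientation: [-2.22, -2.22, 0.003]
ft_force: [-1.0, -0.4, 0.7]
width: 55.3
grasp_force: 0.0
(array([-0.1, -0.1, 53.1]), np.float64(-0.0)) [497.20269319 -33.27493381 118.07549471]
```

```bash
python3 -m inch '[[[0,0,35,0,0,0,63],[0,0,50,0,0,0,63],[0,0,53,0,0,0,63],[0,0,53,0,0,0,63],[0,0,53,0,0,0,0],[0,0,53,0,0,0,0],[0,0,53,0,0,0,0],[0,0,53,0,0,0,0],[0,0,53,0,0,0,0],[0,0,53,0,0,0,0],[0,0,53,0,0,0,0]]]'
python3 -m inch '[[[0,0,0,0,0,0.15,0],[0,0,0,0,0,0.3,0],[0,0,0,0,0,0.45,0],[0,0,0,0,0,0.6,0],[0,0,0,0,0,0.75,0],[0,0,0,0,0,0.9,0],[0,0,0,0,0,1.05,0],[0,0,0,0,0,1.2,0],[0,0,0,0,0,1.35,0],[0,0,0,0,0,1.5,0],[0,0,0,0,0,1.58,0],[0,0,0,0,0,1.58,0],[0,0,0,0,0,1.58,0]]]'
python3 -m inch '[[[0,0,0,0,0,0,63],[0,0,0,0,0,0,63],[0,0,0,0,0,0,63],[0,0,-40,0,0,0,63],[0,0,-90,0,0,0,63],[0,0,-140,0,0,0,63],[-50,0,-180,0,0,0,63],[-100,0,-180,0,0,0,63],[-150,0,-180,0,0,0,63],[-150,0,-180,0,0,0,63]]]'
python3 - <<'E'
from h import *
t=img('top')
cv2.imwrite('pics/td.png',cv2.resize(cv2.cvtColor(t['frame'],cv2.COLOR_RGB2BGR)[180:300,195:355],None,fx=5,fy=5,interpolation=cv2.INTER_CUBIC)[:600,:800])
E
```

```text
t: 38.75
ee_pos: [497.6, -33.3, 65.6]
orientation: [2.221, 2.221, 0.001]
ft_force: [-1.7, -0.4, 7.8]
width: 36.6
grasp_force: 30.0
t: 40.05
ee_pos: [498.8, -34.5, 65.7]
orientation: [3.14, -0.014, 0.006]
ft_force: [2.4, -8.0, 3.0]
width: 36.7
grasp_force: 30.0
t: 41.05
ee_pos: [341.7, -31.3, 244.1]
orientation: [-3.141, 0.014, 0.005]
ft_force: [0.0, 0.5, 0.3]
width: 55.7
grasp_force: 0.0
```

View pics/td.png

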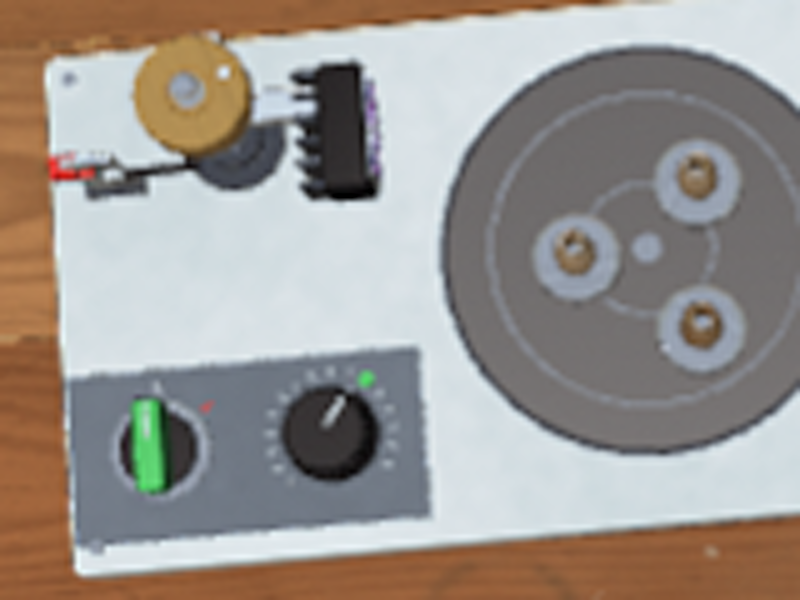

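The dial line ((325,425)→(345,395) in the crop) now points about at the green dot (366,379). All three carriers are well inside the platter. I'll put numbers on both angles and recheck the pointer.

```bash
python3 - <<'E'
from h import *
t=img('top');s=img('side');I=t['frame'];h=cv2.cvtColor(I,cv2.COLOR_RGB2HSV);g=cv2.cvtColor(I,cv2.COLOR_RGB2GRAY).astype(float)
def cen(z): return proj(t,(*st(-62,66),z))
print('c65',cen(65),'c40',cen(40))
w=np.zeros_like(g);w[256:270,253:267]=np.clip(g[256:270,253:267]-85,0,None)
c=cen(65);yy,xx=np.nonzero(w);keep=np.hypot(xx-c[0],yy-c[1])<7.0;xx,yy=xx[keep],yy[keep];W=w[yy,xx]
m=np.array([np.average(xx,weights=W),np.average(yy,weights=W)]);C=np.cov(np.vstack([xx,yy]),aweights=W);e=np.linalg.eigh(C)[1][:,1]
if e[1]>0:e=-e
a=lambda p,q,z:np.degrees(np.arctan2(*(onz(t,*q,z)-onz(t,*p,z))[[1,0]]))
print('line centroid',m,'axis angle',a(m,m+5*e,65),'from centre',a(c,m,65),'tip-based',a(c,m+3*e,65))
gr=cv2.inRange(h,(45,90,90),(85,255,255))[250:262,262:275].astype(float)*h[250:262,262:275,1];yy,xx=np.nonzero(gr);W=gr[yy,xx]
d=(np.average(xx,weights=W)+262,np.average(yy,weights=W)+250);print('dot',d,a(cen(40),d,40),'theory',np.degrees(np.pi*.75-3+TH))
# platter circle check of centre offset
q=cv2.inRange(h,(0,0,40),(179,70,140));k=np.zeros_like(q);k[180:280,278:372]=q[180:280,278:372]
k=cv2.morphologyEx(k,cv2.MORPH_CLOSE,np.ones((15,15)));e2=cv2.fitEllipse(cv2.convexHull(max(cv2.findContours(k,0,1)[0],key=cv2.contourArea)));print(e2[0],onz(t,*e2[0],41))
S=s['frame'].astype(int);print(cv2.cvtColor(s['frame'],cv2.COLOR_RGB2GRAY)[172:182,307:312])
print(to((*st(-62,138),150),0.055+np.pi/2),status.get_obs()['qpos'])
E
```

```text
c65 [258.94830883 265.56488906] c40 [260.77830236 266.58311079]
line centroid [261.31673582 261.86998617] axis angle -35.68197061302438 from centre -33.624459350750875 tip-based -34.460631341013
dot (np.float64(267.86573146292585), np.float64(255.18937875751504)) -32.851007459020096 theory -33.73607066602744
(323.5570068359375, 230.1603240966797) [ 569.66052339 -166.41050832   41.        ]
[[ 98 128 148 166 183]
 [ 88 115 132 141 159]
 [ 92 106 120 122 133]
 [113 122 134 131 131]
 [135 153 173 164 143]
 [143 168 194 183 148]
 [141 156 170 153 125]
 [139 141 136 110  88]
 [137 133 125  98  75]
 [142 134 127 111  90]]
(array([144.6, -71.7,  95.4]), np.float64(-3.206)) [-1.25569452e-01 -1.12097043e-02  2.18736311e+00  1.18819591e-04
  9.63481571e-01  1.45451040e+00]
```

The dial agrees within 1–2° and the pointer within about 0.5 mm, so everything is set. Now I'll go to the start switch with the closing axis across the bar and enough wrist travel left.

```bash
python3 -m inch '[[[40,-20,20,0,0,-0.15,50],[80,-40,40,0,0,-0.3,50],[120,-60,60,0,0,-0.45,50],[144.6,-71.7,80,0,0,-0.6,50],[144.6,-71.7,95,0,0,-0.75,50],[144.6,-71.7,95,0,0,-0.9,50],[144.6,-71.7,95,0,0,-1.05,50],[144.6,-71.7,95,0,0,-1.2,50],[144.6,-71.7,95,0,0,-1.35,50],[144.6,-71.7,95,0,0,-1.5,50],[144.6,-71.7,95,0,0,-1.6,50],[144.6,-71.7,95,0,0,-1.6,50]]]'
python3 -m inch '[[[0,0,0,0,0,-0.15,50],[0,0,0,0,0,-0.3,50],[0,0,0,0,0,-0.45,50],[0,0,0,0,0,-0.6,50],[0,0,0,0,0,-0.75,50],[0,0,0,0,0,-0.9,50],[0,0,0,0,0,-1.05,50],[0,0,0,0,0,-1.2,50],[0,0,0,0,0,-1.35,50],[0,0,0,0,0,-1.5,50],[0,0,0,0,0,-1.606,50],[0,0,0,0,0,-1.606,50],[0,0,0,0,0,-1.606,50]]]'
python3 - <<'E'
from h import *
s=img('side');img('top');o=status.get_obs();print(o['ee_pos'],o['qpos'][5],to((*st(-62,138),69),0.055+np.pi/2))
E
```

```text
t: 42.4
ee_pos: [494.1, 38.9, 148.8]
orientation: [2.198, 2.245, 0.0]
ft_force: [0.4, -0.1, 0.1]
width: 44.1
grasp_force: 0.0
t: 43.7
ee_pos: [493.0, 38.7, 149.3]
orientation: [0.08, -3.14, -0.0]
ft_force: [-0.1, 0.4, 0.2]
width: 44.0
grasp_force: 0.0
[492.654761    38.5900361  149.45030046] -1.5689113389952536 (array([-0.5, -0.1, 80.5]), np.float64(-0.003))
```

```bash
python3 -m inch '[[[0,0,45,0,0,0,50],[0,0,75,0,0,0,50],[0,0,79,0,0,0,50],[0,0,79,0,0,0,50],[0,0,79,0,0,0,0],[0,0,79,0,0,0,0],[0,0,79,0,0,0,0],[0,0,79,0,0,0,0],[0,0,79,0,0,0,0],[0,0,79,0,0,0,0],[0,0,79,0,0,0,0],[0,0,79,0,0,0,0]]]'
```

```text
t: 45.0
ee_pos: [492.8, 37.5, 71.5]
orientation: [-0.088, 3.139, -0.002]
ft_force: [-0.8, -8.6, 6.8]
width: 11.7
grasp_force: 30.0
```

```bash
python3 -m inch '[[[0,0,0,0,0,0.12,0],[0,0,0,0,0,0.24,0],[0,0,0,0,0,0.36,0],[0,0,0,0,0,0.48,0],[0,0,0,0,0,0.6,0],[0,0,0,0,0,0.7,0],[0,0,0,0,0,0.8,0],[0,0,0,0,0,0.88,0],[0,0,0,0,0,0.95,0],[0,0,0,0,0,0.98,0],[0,0,0,0,0,0.98,0],[0,0,0,0,0,0.98,0]]]'
python3 - <<'E'
from h import *
o=status.get_obs();M=R.from_rotvec(o['orientation']).as_matrix();print(o['moment'],np.arctan2(M[1,1],M[0,1]),o['width'])
E
```

```text
t: 46.2
ee_pos: [492.9, 37.6, 71.5]
orientation: [1.397, 2.812, -0.001]
ft_force: [-0.2, -7.4, 4.4]
width: 12.4
grasp_force: 31.1
[-1.35807251  0.01661011  0.70785493] 0.648651562669322 12.442682041118822
```

The switch is at its stop: the moment rose to 0.7 N m and the jaws spread slightly. I'll release, lift, back off and look.

```bash
python3 -m inch '[[[0,0,0,0,0,0,60],[0,0,0,0,0,0,60],[0,0,0,0,0,0,60],[0,0,0,0,0,0,60],[0,0,0,0,0,0,60],[0,0,-40,0,0,0,60],[0,0,-90,0,0,0,60],[0,0,-140,0,0,0,60],[0,0,-180,0,0,0,60],[0,0,-180,0,0,0,60]]]'
python3 -c "
from h import *
print(to((342,60,245),0.65))"
```

```text
t: 47.2
ee_pos: [495.2, 39.0, 256.1]
orientation: [1.397, 2.804, 0.008]
ft_force: [0.9, -0.6, -0.7]
width: 52.8
grasp_force: 0.0
(array([ 109.1, -109.8,    9.6]), np.float64(-0.004))
```

```bash
python3 -m inch '[[[30,-30,0,0,0,0,60],[60,-60,0,0,0,0,60],[90,-90,0,0,0,0,60],[109,-110,0,0,0,0,60],[109,-110,0,0,0,0,60],[109,-110,0,0,0,0,60]]]'
python3 - <<'E'
from h import *
t=img('top');s=img('side');print(carriers(t))
A=cv2.resize(cv2.cvtColor(t['frame'],cv2.COLOR_RGB2BGR)[170:320,195:485],None,fx=2.75,fy=2.75,interpolation=cv2.INTER_CUBIC)[:,:790]
B=cv2.resize(cv2.cvtColor(s['frame'],cv2.COLOR_RGB2BGR)[150:280,235:400],None,fx=1.4,fy=1.4)
print(A.shape,B.shape);c=np.zeros((600,800,3),np.uint8);c[:A.shape[0],:A.shape[1]]=A;c[A.shape[0]:A.shape[0]+B.shape[0],:B.shape[1]]=B[:600-A.shape[0]];cv2.imwrite('pics/fin.png',c)
E
```

```text
t: 47.8
ee_pos: [338.6, 59.5, 250.4]
orientation: [1.401, 2.812, 0.0]
ft_force: [0.2, -0.4, 0.2]
width: 52.7
grasp_force: 0.0
[(array([ 571., -490.]), 29.1)]
(412, 790, 3) (182, 231, 3)
```

View pics/fin.png

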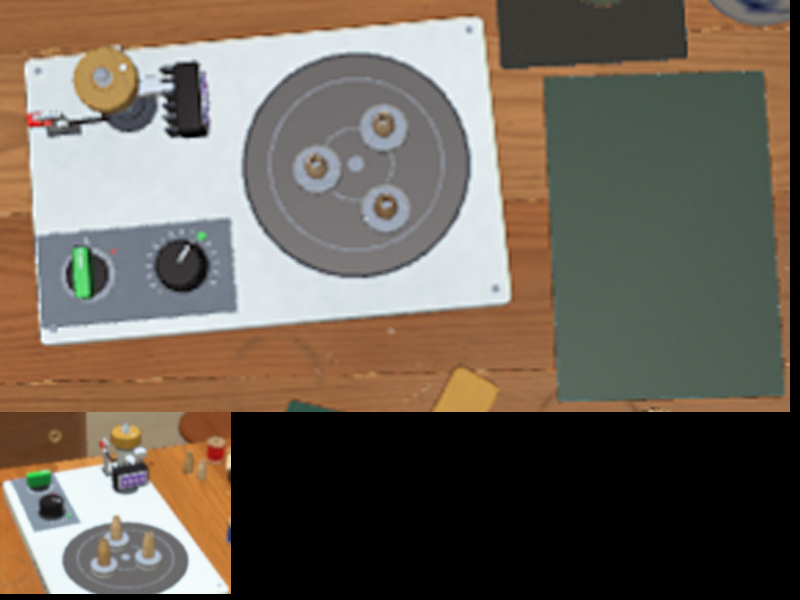

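The final picture shows the three carriers upright on the platter around (357,165). The switch is back at rest, the dial line points at the dot, and the pointer is at the clip. Handing in.

```bash
python3 -c "
from workcell import ctrl
print(ctrl.close_job())"
```

```text
the job is handed in; nothing more can be done
None
```

Job handed in after about 48 s of robot time: three carriers (all I found) stand upright on the platter, the lamp pointer is level with the red clip to about 1 mm by camera, the dial line is within about 2° of the green dot, and the start switch was twisted to its stop and sprang back.

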